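# Seat two bearings in a gearbox cover and turn the keeper over them

### The job

Two ball bearings lie loose on the face of the gearbox end cover. With the fingertips, push the large one and the small one across the face, each over the rim of the seat of its own size until it drops in and sits fully home, then push the keeper strip between the seats round on its screw (it has an upturned ear for the finger), all the way to its stop, so that it lies over both bearings. Only push: do not lift the bearings off the cover or let them fall off it, and leave the tools and parts round about where they are.

Things in the scene. Friction and masses are not known exactly. Their poses are not given: they have to be found in the camera images.
- cover: gearbox end cover lying inner side up, too heavy to shift (fixed): aluminium plate 150 (x) x 200 (y) mm, flat face 24 mm above the bench. Origin: centre of its underside; z up; +y from the small seat to the large seat; +x from the seats to the plain half where the bearings lie at first. Place and yaw vary (yaw 0 to 0.65). At cover (-33, 8.5) mm a 6 mm stop pin stands 7 mm above the face.
- large_seat (a point): where the middle of the large bearing lies when fully home: on the axis of the large blind seat (diameter 50 mm, 11 mm deep, at cover (-22, 42) mm), 6 mm above its floor, 5 mm below the face of the cover. Axes as the cover's.
- small_seat (a point): the same for the small blind seat (diameter 40 mm, 11 mm deep, at cover (-22, -42) mm): on its axis, 6 mm above its floor, 5 mm below the face. Axes as the cover's.
- large_bearing_mid (a point): large ball bearing, steel rings and black seals, lying flat and loose: outer diameter 47 mm, 12 mm thick, about 0.1 kg; its bore is solid to the touch. The point is its centre, half-way up; z is its axis. At the start it lies on the face 46 to 76 mm from its seat's centre, on the plain (+x) half. Home, it stands 1 mm above the face.
- small_bearing_mid (a point): small ball bearing of the same make: outer diameter 37 mm, 12 mm thick, about 0.06 kg. The point is its centre, half-way up; z is its axis. At the start it lies on the face 42 to 80 mm from its seat's centre, on the plain (+x) half. It would also drop into the large seat, which is wrong. Home, it stands 1 mm above the face.
- keeper (a joint): turn of the keeper strip in rad about its upright screw: 0 = open, strip along the cover's x between the seats; grows counter-clockwise from above; 1.57 = closed, against its stop, strip along the cover's y, each end over the rim of one bearing. Starts at 0 to 0.35; stiff by friction (0.03 N m), stays where left. Its underside is 3 mm above the face: it passes only over bearings that are home.
- keeper_pivot (a point): axis of the keeper's screw at the underside of the strip, 3 mm above the face, at cover (-22, -2.5) mm. The strip is 60 mm long, 16 mm wide, 3 mm thick, its ends 30 mm from the screw; the screw head stands 6 mm above its top. The x axis points along the strip to the end with the ear.
- keeper_ear (a point): middle of the keeper's upturned ear: a plate 18 mm long (along the strip) and 3 mm thick, its top 18 mm above the face, bent up on the clockwise long edge of the strip near its +x end: 16 mm from the screw along the strip, 7.8 mm off its middle line. x points outward along the strip. Pushing its outer side, which looks to -y, swings the keeper shut; the ear ends over the large bearing's rim.
- grease_tin: small closed tin with a ribbed lid, 60 mm across, 62 mm tall, standing on the bench in front of the cover (its -x side) towards the small seat; leave alone. Origin: centre of its underside.
- bolt_a: hex bolt standing on its head, 68 mm tall, on the bench in front of the cover (its -x side), towards the large seat; leave alone. Origin: centre of its underside.
- bolt_b: the other hex bolt standing on its head, 68 mm tall, on the bench in front of the middle of the cover; leave alone. Origin: centre of its underside.
- spanner: combination spanner 168 mm long, 10 mm thick, lying on the bench beside the cover on its large-seat side; leave alone. Beyond it, at the front left edge of the bench, stands a fixed bench vice (187 mm tall; x 0.2 to 0.47, y 0.33 to 0.56): pass above or round it. Origin: centre of its underside.
- ratchet: ratchet handle 167 mm long, 24 mm thick, lying on the bench to the right of the cover; leave alone. Origin: centre of its underside.
- marker: felt marker 132 mm long, lying at the right of the bench; leave alone. Origin: centre of its underside.
Things that resemble listed ones, but are neither listed nor needed, are in the scene too. Leave any brown or pink look-alike of the part that bears small_bearing_mid alone.

How it is judged:
By the outcome, as a careful person would: the job done as asked, in the order asked, and still so for the second after the job is handed in, with the robot touching nothing.
It also fails if it takes over 59 s, if anything falls off the work surface, if the arm or the gripper's body presses on something with over 40 N, if the wrist force passes 120 N, or if a joint passes its speed limit or range.

### The arm

A 7-joint arm with a two-finger parallel gripper is mounted at the origin on a cart in front of the work surface, level with it; the furniture and walls round the work are solid. World frame = base frame: x ahead of the robot, y to its left, z up, the work surface at z = 0. Lengths are in m, angles in rad, forces in N, time in s.
With the tool pointing down it reaches from about 0.4 to 0.925 m from the base axis. Payload 5.6 kg.
Tool frame: the origin (TCP) lies where the fingers leave the gripper's body, on its centre line; the fingertips stand 73 mm ahead of it and the grasp point (between the pads) lies 54 mm ahead of it; z points along the fingers, y is the line along which they close (so a half turn about z gives the same grasp; the last joint's range is limited). The gripper opens to 85 mm and grips with 20 to 120 N. Pads are 22 mm wide; open, the fingers measure 114 mm over their backs; the gripper's body (76 mm by 85 mm) begins 54 mm behind the grasp point. The pads swing forward as they close: fully open they stand 13 mm farther back than shut.
Start: joints at [-1.225, 0.468, -0.012, 1.603, 0.006, 1.071, -0.056], TCP at [0.246, 0.601, 0.304] pointing down, gripper open.
Joint ranges: [-2.53, 2.53], [-0.31, 2.02], [-1.57, 1.55], [0.28, 2.44], [-1.29, 4.43], [0.15, 1.84], [-2.92, 2.92]. Speed limits (rad/s): [2.57, 2.57, 3.14, 3.14, 3.14, 3.14, 3.14].

### API

Orientations are given as a unit quaternion [x, y, z, w].
In Python, from bench import monitor, vision, order gives the robot as it stands.
- The arm moves only by the tool send_rows, never from a script. Its argument "plan" is a list of rows, each an object with "xyz": the shift along the tool's x, y, z in cm, a list of three; "roll": the turn about the tool's z in degrees. A call has 1 to 20 rows; each row is the pose to reach, as a shift and turn from the pose commanded when the call began, along the tool's axes at that moment; what a row does not reach only later rows make up. A row lasts 1/10 s, in which the tool goes at most 50 mm and 8.59 degrees, less where a joint would pass 70% of its speed; a pose out of reach is approached as far as the arm can. A call with a gripper value outside its range is refused whole. "grip" is the closure, from -1 (fully open) to 1 (shut), set as the call begins (left out, the last holds). The fingers move at their own pace and stop on an object; the grip force is fixed at half the most. Time passes only in rows, so rows that repeat a pose let the fingers close. It gives the time, the measured TCP pose, the force, the opening and the grip force at its end, in the units of the state.
- monitor.get_obs(): the state, without advancing time (a new reading comes with each control period).
- vision.snapshot(name): name is "side" or "top"; returns the picture (384x512x3 uint8, red, green, blue); there is no depth.
- vision.camera_model(name): a dict with "mtx" (3x3 intrinsics, pixels), "origin" and "attitude" of the camera in the world. Camera axes: x right, y down, z forward; pixel columns grow to the right and rows downward; lengths in m; the calibration is good to about 2 mm. A picture is of the moment at which its call begins. camera_model takes no time and is no camera call.
- order.sign_off(): hands the job in; it is judged then, once.
The state is a dict: "clock": time; "joint_positions": joint angles; "qvel": joint speeds; "tau": joint torques, N m; "tool_pos": TCP position; "tcp_rot": TCP orientation; "ft_force": force on the tool from outside, world axes, zero at the start; "ft_torque": the same for the moment, N m; "gripper_width": finger opening in m; "finger_force": force on a finger pad.
Only numpy, scipy, OpenCV 4.12 (cv2) and the standard library are available. Lean on these libraries where they do the work, as an engineer would, in place of code of your own. Each camera call takes 0.05 s, during which the arm holds its last target. There are 200 camera calls.

## Working session

There is one attempt and no reset: what is moved stays moved. The work goes in short steps, Python scripts to look and compute and a tool call to move; the robot and the scene stay as the last step left them, time stands still between calls to the robot, and variables do not carry over. Pictures are saved under pics/ and viewed, at most 10 in all, crops included, and the job is handed in when it is done.

Besides the shell and the picture viewer there is one more tool, called after "Request:" as name(argument=value, ...), one argument or row to a line, values as JSON. send_rows: Moves the arm, as the interface text tells. Its arguments: {"type":"object","properties":{"plan":{"type":"array","items":{"type":"object","properties":{"xyz":{"type":"array","items":{"type":"number"}},"roll":{"type":"number"}}}},"grip":{"type":"number"}},"required":["plan"]}

```bash
mkdir -p pics; ls; cat > h.py <<'E'
import numpy as np, cv2
from scipy.spatial.transform import Rotation as R
from bench import monitor, vision, order
def cam(n):
    m=vision.camera_model(n); K=np.array(m["mtx"]); o=np.array(m["origin"]); a=np.array(m["attitude"])
    Rm=a if a.shape==(3,3) else R.from_quat(a).as_matrix()
    return K,o,Rm
def ray(n,uv,z):
    K,o,Rm=cam(n); d=Rm@np.linalg.solve(K,np.array([uv[0],uv[1],1.0])); return o+d*(z-o[2])/d[2]
def proj(n,p):
    K,o,Rm=cam(n); q=K@(Rm.T@(np.array(p)-o)); return q[:2]/q[2]
def snap(n,f=None):
    im=cv2.cvtColor(vision.snapshot(n),cv2.COLOR_RGB2BGR)
    if f: cv2.imwrite(f,im)
    return im
E
python3 - <<'E'
from h import *
a=snap("top","pics/top0.png");b=snap("side","pics/side0.png")
print(vision.camera_model("top"),vision.camera_model("side"));print(monitor.get_obs())
E
```

```text
pics
{'mtx': array([[383.18275627,   0.        , 248.12735034],
       [  0.        , 383.18275627, 193.9598072 ],
       [  0.        ,   0.        ,   1.        ]]), 'origin': array([0.44323267, 0.02805899, 1.18569797]), 'attitude': array([ 0.71332581, -0.70019469,  0.02600338, -0.01474839])} {'mtx': array([[408.38164521,   0.        , 255.86841917],
       [  0.        , 408.38164521, 194.32084278],
       [  0.        ,   0.        ,   1.        ]]), 'origin': array([ 0.05333484, -0.9728847 ,  0.53786867]), 'attitude': array([ 0.82246819, -0.168205  ,  0.11604338, -0.53083621])}
{'clock': 0.1, 'joint_positions': array([-1.22501942,  0.46829685, -0.01159544,  1.60353674,  0.00600594,
        1.07141325, -0.05630267]), 'qvel': array([-0.00255757, -0.00267434, -0.00106514, -0.00132356,  0.00015069,
        0.0012981 ,  0.00022257]), 'tau': array([ 9.40658756e-04, -5.33521950e+01,  2.15106929e-02, -2.51963514e+01,
        1.14411957e-02,  4.33853595e-03,  5.17905292e-07]), 'tool_pos': array([0.24629728, 0.60110672, 0.30302632]), 'tcp_rot': array([ 1.93201232e-01,  9.81158819e-01, -8.04437743e-04, -9.46063190e-05]), 'ft_force': array([ 0.70152984,  0.0767862 , -0.38456081]), 'ft_torque': array([-0.01303811, -0.03747226,  0.00440461]), 'finger_force': 0.0, 'gripper_width': 0.08535375341668072}
```

View pics/top0.png

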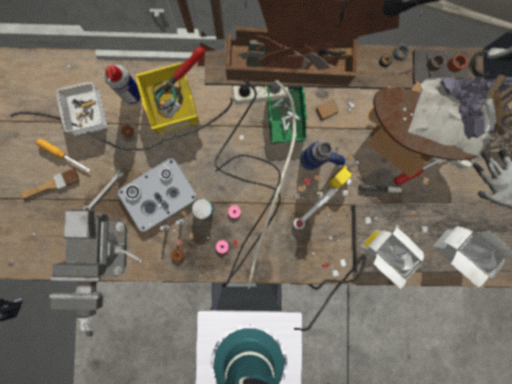

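View pics/side0.png

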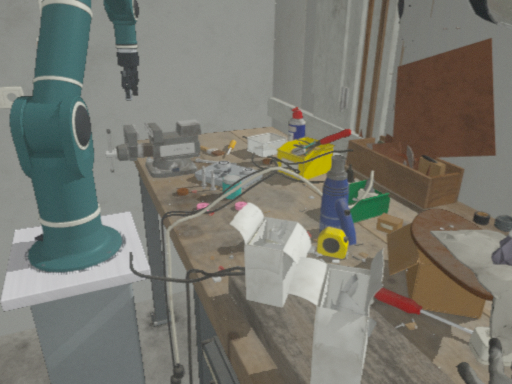

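The top view shows the cover at about (157,195), the tin at (202,210), and the bolts at (165,235) and (180,230). The spanner is at (105,190), the vice at (90,245), and there are pink and brown look-alikes on the bench at (234,212), (222,247), (178,255) and (127,130). I'll enlarge the cover.

```bash
python3 - <<'E'
from h import *
a=cv2.imread("pics/top0.png");b=cv2.imread("pics/side0.png")
c=cv2.resize(a[145:265,95:255],None,fx=5,fy=5,interpolation=cv2.INTER_CUBIC);cv2.imwrite("pics/c0.png",c)
E
```

```text
(no output)
```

View pics/c0.png

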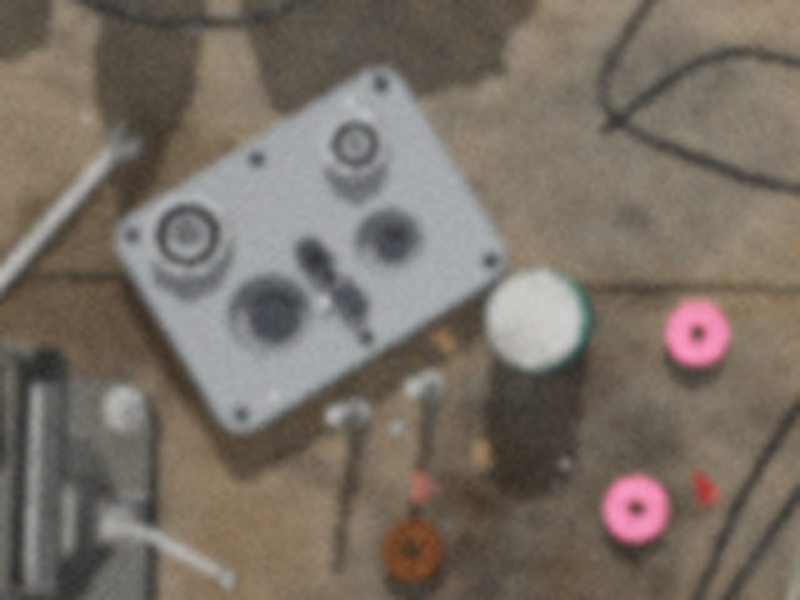

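The crop shows six cover screws, which are good for centre and yaw. The large bearing is at crop (188,235), image (132.6,192), and the small at crop (355,145), image (166,174). Seats are at crop (270,312) and (392,237), and the keeper runs from (315,255) to (360,310). The small-bearing candidates are the steel one on the cover and the pink or brown rings on the bench at crop (697,333), (636,508) and (412,550). The steel one on the cover face fits the description.

```bash
cat > meas.py <<'E'
from h import *
def dark_centroid(g,uv,r,dark=True):
    # weighted centroid of darkness in a window
    u,v=uv; yy,xx=np.mgrid[0:g.shape[0],0:g.shape[1]]
    w=((xx-u)**2+(yy-v)**2<r*r); ref=np.percentile(g[w],70)
    d=np.clip(ref-g,0,None)*w; return np.array([(d*xx).sum(),(d*yy).sum()])/d.sum()
def c2p(c): return np.array(c)/5+np.array([95,145])-0.4
E
python3 - <<'E'
from meas import *
g=np.mean([cv2.cvtColor(snap("top"),cv2.COLOR_BGR2GRAY).astype(float) for _ in range(4)],0)
def loc(c,r,z):
    uv=c2p(c)
    for _ in range(3): uv=dark_centroid(g,uv,r)
    return uv,ray("top",uv,z)
H=np.array([loc(c,3,.024)[1][:2] for c in [(381,84),(132,235),(241,413),(491,260),(257,158),(365,337)]])
print(H.round(4)); C=H[:4].mean(0); print("C",C,H[4:].mean(0))
dy=(H[1]-H[0])+(H[2]-H[3]); dx=(H[0]-H[3])+(H[1]-H[2])
print(np.linalg.norm(dy)/2,np.linalg.norm(dx)/2)
y1=np.arctan2(-dy[0],dy[1]); y2=np.arctan2(dx[1],dx[0]); yaw=(y1*2+y2)/3; print(y1,y2)
Rm=np.array([[np.cos(yaw),-np.sin(yaw)],[np.sin(yaw),np.cos(yaw)]])
for n,c in dict(ls=(-22,42),ss=(-22,-42),piv=(-22,-2.5)).items(): 
    p=C+Rm@(np.array(c)/1000); print(n,p.round(4),(proj("top",[*p,.024])-[95,145]+.4)*5)
for n,c,r in (("L",(188,235),6.5),("S",(355,145),5)):
    uv,p=loc(c,r,.036); print(n,uv,p.round(4),(Rm.T@(p[:2]-C)*1000).round(1))
E
```

```text
[[0.6085 0.2471]
 [0.5124 0.3981]
 [0.402  0.3253]
 [0.4978 0.1756]
 [0.5581 0.3213]
 [0.4535 0.2533]]
C [0.50517555 0.2865217 ] [0.50577615 0.287313  ]
0.1783086420142887 0.13199598610816304
0.5680770468613447 0.5783546747314671
ls [0.464  0.3099] [269.75327427 314.22785889]
ss [0.5094 0.2393] [389.34070154 241.33818393]
piv [0.488  0.2725] [333.20154837 275.55553202]
L [132.23652466 190.45741242] [0.5136 0.3573 0.036 ] [45.4 55. ]
S [165.72845982 173.63811384] [0.5662 0.259  0.036 ] [ 36.4 -56.1]
```

```bash
python3 - <<'E'
from h import *
a=cv2.imread("pics/top0.png");b=cv2.imread("pics/side0.png")
c=cv2.resize(a[195:305,45:165],None,fx=4,fy=4,interpolation=cv2.INTER_CUBIC)
d=cv2.resize(b[90:200,105:185],None,fx=4,fy=4,interpolation=cv2.INTER_CUBIC)
cv2.imwrite("pics/v0.png",np.hstack([c,d]))
for uv in [(127,222),(126,275),(100,212),(110,240)]: print(uv,[ray("top",uv,z)[:2].round(3) for z in (.02,.1,.187)])
E
```

```text
(127, 222) [array([0.419, 0.374]), array([0.421, 0.35 ]), array([0.422, 0.325])]
(126, 275) [array([0.261, 0.372]), array([0.273, 0.348]), array([0.287, 0.322])]
(100, 212) [array([0.448, 0.456]), array([0.447, 0.427]), array([0.447, 0.395])]
(110, 240) [array([0.364, 0.423]), array([0.369, 0.396]), array([0.375, 0.367])]
```

View pics/v0.png

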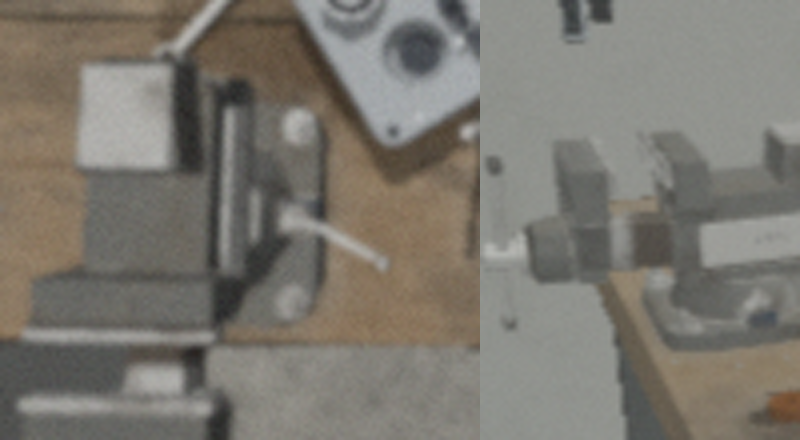

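The tall part of the vice starts at y > 0.40 and only its low flange comes nearer, so pushing beside it is clear. Next I move above the point behind the large bearing, with the fingers nearly shut so they act as a V pusher.

Request:
send_rows(
  plan=[
    {"xyz": [-6,-1.3,0],"roll": -8},
    {"xyz": [-10,-2.2,0],"roll": -16},
    {"xyz": [-14,-3.1,0],"roll": -24},
    {"xyz": [-18,-4,0],"roll": -32},
    {"xyz": [-22,-4.9,0],"roll": -40},
    {"xyz": [-26,-5.8,0],"roll": -48},
    {"xyz": [-30,-6.7,0],"roll": -56},
    {"xyz": [-33,-7.4,0],"roll": -63},
    {"xyz": [-35.9,-8.0,0],"roll": -66},
    {"xyz": [-35.9,-8.0,0],"roll": -66},
    {"xyz": [-35.9,-8.0,0],"roll": -66},
    {"xyz": [-35.9,-8.0,0],"roll": -66},
  ],
  grip=0.65,
)

```text
clock: 1.5
tool_pos: [0.5471, 0.3925, 0.3038]
tcp_rot: [-0.373, 0.928, 0.0, -0.0]
ft_force: [-0.7, 0.1, -0.8]
gripper_width: 0.0152
finger_force: 0.0
```

Request:
send_rows(
  plan=[
    {"xyz": [0,0,4]},
    {"xyz": [0,0,8]},
    {"xyz": [0,0,12]},
    {"xyz": [0,0,15]},
    {"xyz": [0,0,17]},
    {"xyz": [0,0,18.5]},
    {"xyz": [0,0,19.5]},
    {"xyz": [0,0,20.1]},
    {"xyz": [0,0,20.1]},
    {"xyz": [0,0,20.1]},
  ],
)

```text
invalid input at $.plan[0]: expected keys xyz, roll
```

```bash
cat > st.py <<'E'
from meas import *
C=np.array([.50525,.2867]); yaw=.5715
Rm=np.array([[np.cos(yaw),-np.sin(yaw)],[np.sin(yaw),np.cos(yaw)]])
W=lambda c:C+Rm@(np.array(c)/1000)
def tool():
    o=monitor.get_obs(); M=R.from_quat(o["tcp_rot"]).as_matrix(); return np.array(o["tool_pos"]),M
def to(p,M,xy): # shift in tool frame (cm) to world xy
    d=M.T@np.array([xy[0]-p[0],xy[1]-p[1],0]); return (d*100).round(2)
E
python3 - <<'E'
from st import *
p,M=tool(); print(p,M[:,0].round(3)); L=np.array([.5136,.3573]); s=W((-22,42))
print("L",to(p,M,L),"seat",to(p,M,s),s, "pix tip",proj("top",[p[0],p[1],.03]))
c=snap("top")[145:265,95:255]; cv2.imwrite("pics/c1.png",cv2.resize(c,None,fx=5,fy=5,interpolation=cv2.INTER_CUBIC))
b=snap("side")[130:220,150:270]; cv2.imwrite("pics/s1.png",cv2.resize(b,None,fx=5,fy=5,interpolation=cv2.INTER_CUBIC))
E
```

```text
[0.54712764 0.39246667 0.30382812] [-0.722 -0.692  0.   ]
L [ 4.85 -0.22  0.  ] seat [11.7  -0.19  0.  ] [0.46402845 0.31012613] pix tip [121.48025312 179.27238267]
```

View pics/s1.png

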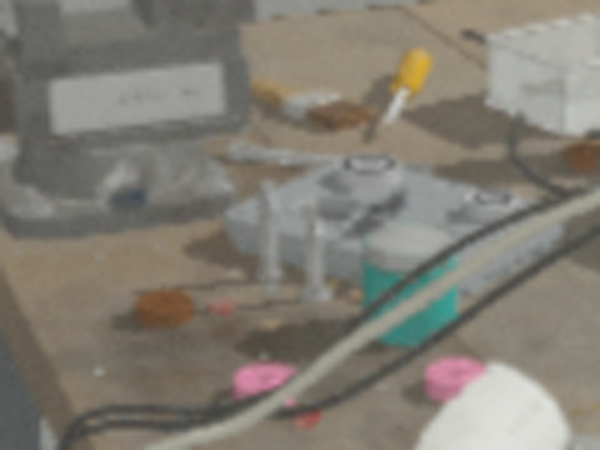

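The move was refused because `roll` is required. The side picture shows both bearings on the cover face, large at crop (372,170) and small at (492,200), with the vice flange low. I'll descend with a small sideways correction of −0.2 cm.

Request:
send_rows(
  plan=[
    {"xyz": [0,-0.2,4],"roll": 0},
    {"xyz": [0,-0.2,8],"roll": 0},
    {"xyz": [0,-0.2,12],"roll": 0},
    {"xyz": [0,-0.2,15],"roll": 0},
    {"xyz": [0,-0.2,17],"roll": 0},
    {"xyz": [0,-0.2,18.5],"roll": 0},
    {"xyz": [0,-0.2,19.5],"roll": 0},
    {"xyz": [0,-0.2,20.1],"roll": 0},
    {"xyz": [0,-0.2,20.1],"roll": 0},
    {"xyz": [0,-0.2,20.1],"roll": 0},
  ],
)

```text
clock: 2.6
tool_pos: [0.5501, 0.3903, 0.1039]
tcp_rot: [-0.372, 0.928, 0.0, 0.001]
ft_force: [0.9, 0.0, 0.5]
gripper_width: 0.0148
finger_force: 0.0
```

```bash
python3 - <<'E'
from st import *
p,M=tool(); print(p,M[:,0].round(3)); L=np.array([.5136,.3573]); s=W((-22,42))
print("L",to(p,M,L),"seat",to(p,M,s))
E
```

```text
[0.55013723 0.39031381 0.10388377] [-0.723 -0.691 -0.002]
L [ 4.92  0.14 -0.01] seat [11.77  0.16 -0.02]
```

Request:
send_rows(
  plan=[
    {"xyz": [0.5,0.1,0.2],"roll": 0},
    {"xyz": [1.0,0.15,0.3],"roll": 0},
    {"xyz": [1.4,0.15,0.3],"roll": 0},
    {"xyz": [1.8,0.15,0.3],"roll": 0},
    {"xyz": [2.2,0.15,0.3],"roll": 0},
    {"xyz": [2.6,0.15,0.3],"roll": 0},
    {"xyz": [3.0,0.15,0.3],"roll": 0},
    {"xyz": [3.4,0.15,0.3],"roll": 0},
    {"xyz": [3.8,0.15,0.3],"roll": 0},
    {"xyz": [4.2,0.15,0.3],"roll": 0},
    {"xyz": [4.6,0.15,0.3],"roll": 0},
    {"xyz": [5.0,0.15,0.3],"roll": 0},
    {"xyz": [5.4,0.15,0.3],"roll": 0},
    {"xyz": [5.6,0.15,0.3],"roll": 0},
    {"xyz": [5.6,0.15,0.3],"roll": 0},
  ],
)

```text
clock: 4.1
tool_pos: [0.5079, 0.3519, 0.0998]
tcp_rot: [-0.372, 0.928, -0.0, -0.0]
ft_force: [0.2, 0.3, 0.1]
gripper_width: 0.0151
finger_force: 0.0
```

```bash
python3 - <<'E'
from st import *
p,M=tool(); print(p,M[:,0].round(3)); s=W((-22,42))
print("seat",to(p,M,s))
c=snap("top","pics/t2.png")[145:265,95:255]; b=snap("side","pics/sd2.png")[130:220,170:250]
cv2.imwrite("pics/c2.png",np.hstack([cv2.resize(c[20:120,0:100],None,fx=4,fy=4,interpolation=cv2.INTER_CUBIC),cv2.resize(b,(400,400),interpolation=cv2.INTER_CUBIC)]))
E
```

```text
[0.50787441 0.35193362 0.09982988] [-0.723 -0.691  0.001]
seat [6.06 0.01 0.  ]
```

View pics/c2.png

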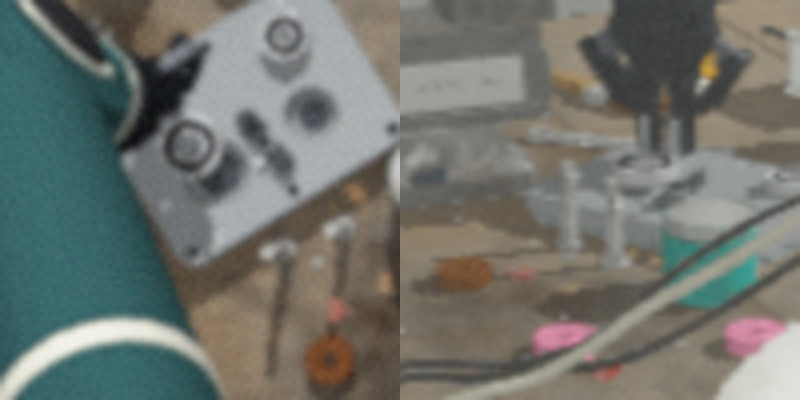

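The large bearing at crop (190,145) is going straight ahead of the fingers towards the seat at (215,172). I'll continue slowly.

Request:
send_rows(
  plan=[
    {"xyz": [0.3,0,0],"roll": 0},
    {"xyz": [0.6,0,0],"roll": 0},
    {"xyz": [0.9,0,0],"roll": 0},
    {"xyz": [1.2,0,0],"roll": 0},
    {"xyz": [1.5,0,0],"roll": 0},
    {"xyz": [1.8,0,0],"roll": 0},
    {"xyz": [2.0,0,0],"roll": 0},
    {"xyz": [2.2,0,0],"roll": 0},
    {"xyz": [2.4,0,0],"roll": 0},
    {"xyz": [2.6,0,0],"roll": 0},
    {"xyz": [2.7,0,0],"roll": 0},
    {"xyz": [2.8,0,0],"roll": 0},
    {"xyz": [2.9,0,0],"roll": 0},
    {"xyz": [3.0,0,0],"roll": 0},
    {"xyz": [3.0,0,0],"roll": 0},
  ],
)

```text
clock: 5.7
tool_pos: [0.4864, 0.3314, 0.0999]
tcp_rot: [-0.372, 0.928, -0.0, -0.0]
ft_force: [-0.1, -0.2, -0.1]
gripper_width: 0.0148
finger_force: 0.0
```

```bash
python3 - <<'E'
from st import *
p,M=tool(); s=W((-22,42)); print(p,"seat",to(p,M,s))
g=cv2.cvtColor(snap("top","pics/t3.png"),cv2.COLOR_BGR2GRAY).astype(float)
uv=proj("top",[*s,.025]); u=uv
for _ in range(3): u=dark_centroid(g,u,6.5)
print(uv,u,ray("top",u,.025)[:2]-s)
snap("side","pics/sd3.png")
E
```

```text
[0.48641231 0.33141464 0.09987543] seat [3.09 0.01 0.  ]
[148.41151718 207.41235996] [144.40654437 206.06891423] [0.00382584 0.0121591 ]
```

Request:
send_rows(
  plan=[
    {"xyz": [-0.3,0,-3],"roll": 0},
    {"xyz": [-0.5,0,-6],"roll": 0},
    {"xyz": [-2,-4,-9],"roll": 8},
    {"xyz": [-3,-8,-9],"roll": 16},
    {"xyz": [-4.7,-12.5,-9],"roll": 24.6},
    {"xyz": [-4.7,-12.5,-9],"roll": 24.6},
    {"xyz": [-4.7,-12.5,-9],"roll": 24.6},
    {"xyz": [-4.7,-12.5,-9],"roll": 24.6},
  ],
)

```text
clock: 6.6
tool_pos: [0.6055, 0.2748, 0.1894]
tcp_rot: [-0.167, 0.986, 0.0, -0.001]
ft_force: [0.1, 0.5, -0.1]
gripper_width: 0.0148
finger_force: 0.0
```

```bash
python3 - <<'E'
from st import *
p,M=tool(); s=W((-22,-42)); S=np.array([.5662,.259]); print(p,M[:,0],"seat",to(p,M,s),"S",to(p,M,S))
c=snap("top","pics/t4.png")[155:255,110:210]; b=snap("side","pics/sd4.png")[130:220,170:250]
cv2.imwrite("pics/c4.png",np.hstack([cv2.resize(c,None,fx=4,fy=4,interpolation=cv2.INTER_CUBIC),cv2.resize(b,(400,400),interpolation=cv2.INTER_CUBIC)]))
E
```

```text
[0.60553818 0.27480793 0.18943514] [-0.9440676  -0.32974919  0.00135414] seat [ 1.024e+01 -1.700e-01  1.000e-02] S [ 4.24 -0.2   0.01]
```

View pics/c4.png

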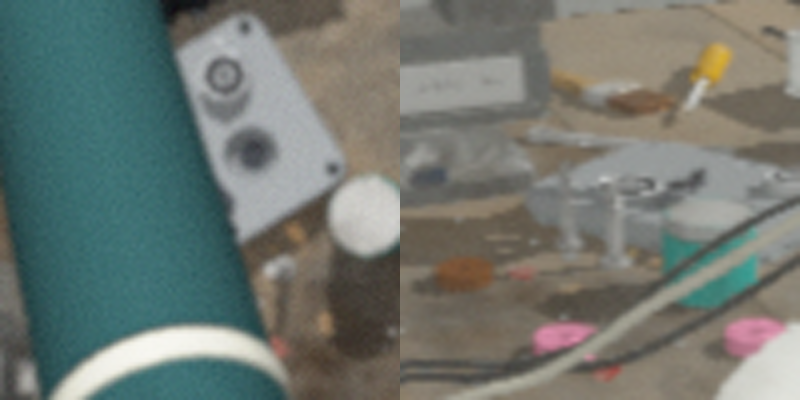

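The side crop shows the large bearing lying low and flat in its seat at (632,183). I'll check it from above later, because the arm hides it now. The small bearing is still at crop (225,75) with its seat at (252,148). Next I descend and push it.

Request:
send_rows(
  plan=[
    {"xyz": [0,-0.15,3],"roll": 0},
    {"xyz": [0,-0.15,6],"roll": 0},
    {"xyz": [0,-0.15,8],"roll": 0},
    {"xyz": [0,-0.15,8.9],"roll": 0},
    {"xyz": [0,-0.15,8.9],"roll": 0},
    {"xyz": [0,-0.15,8.9],"roll": 0},
  ],
)

```text
clock: 7.3
tool_pos: [0.6076, 0.273, 0.1018]
tcp_rot: [-0.166, 0.986, 0.0, 0.001]
ft_force: [-0.6, 0.4, -0.3]
gripper_width: 0.0148
finger_force: 0.0
```

```bash
python3 - <<'E'
from st import *
p,M=tool(); s=W((-22,-42)); S=np.array([.5662,.259]); print(p,M[:,0],"seat",to(p,M,s),"S",to(p,M,S))
E
```

```text
[0.60759231 0.27298575 0.10184871] [-0.94457847 -0.3282829  -0.00135963] seat [ 1.037e+01  6.000e-02 -1.000e-02] S [ 4.37  0.04 -0.01]
```

Request:
send_rows(
  plan=[
    {"xyz": [0.5,0.05,0.2],"roll": 0},
    {"xyz": [1.0,0.05,0.2],"roll": 0},
    {"xyz": [1.4,0.05,0.2],"roll": 0},
    {"xyz": [1.8,0.05,0.2],"roll": 0},
    {"xyz": [2.2,0.05,0.2],"roll": 0},
    {"xyz": [2.6,0.05,0.2],"roll": 0},
    {"xyz": [3.0,0.05,0.2],"roll": 0},
    {"xyz": [3.4,0.05,0.2],"roll": 0},
    {"xyz": [3.8,0.05,0.2],"roll": 0},
    {"xyz": [4.2,0.05,0.2],"roll": 0},
    {"xyz": [4.5,0.05,0.2],"roll": 0},
    {"xyz": [4.8,0.05,0.2],"roll": 0},
    {"xyz": [4.8,0.05,0.2],"roll": 0},
  ],
)

```text
clock: 8.6
tool_pos: [0.5613, 0.2569, 0.0988]
tcp_rot: [-0.166, 0.986, -0.0, -0.0]
ft_force: [0.5, -0.4, -0.6]
gripper_width: 0.0149
finger_force: 0.0
```

```bash
python3 - <<'E'
from st import *
p,M=tool(); s=W((-22,-42)); print(p,"seat",to(p,M,s))
g=cv2.cvtColor(snap("top","pics/t5.png"),cv2.COLOR_BGR2GRAY).astype(float)
S=p[:2]+M[:2,0]*.028
u=proj("top",[*S,.036])
print(u)
for _ in range(3): u=dark_centroid(g,u,5); print(u)
print("S tool",to(p,M,ray("top",u,.036)))
E
```

```text
[0.56128238 0.25685218 0.09877995] seat [5.47 0.06 0.  ]
[169.19453736 184.11047715]
[168.10520541 183.67207119]
[166.64372313 182.63815717]
[165.65443425 181.11743119]
S tool [1.61 0.74 0.  ]
```

Request:
send_rows(
  plan=[
    {"xyz": [0.3,0.05,0],"roll": 0},
    {"xyz": [0.6,0.05,0],"roll": 0},
    {"xyz": [0.9,0.05,0],"roll": 0},
    {"xyz": [1.2,0.05,0],"roll": 0},
    {"xyz": [1.5,0.05,0],"roll": 0},
    {"xyz": [1.8,0.05,0],"roll": 0},
    {"xyz": [2.0,0.05,0],"roll": 0},
    {"xyz": [2.2,0.05,0],"roll": 0},
    {"xyz": [2.4,0.05,0],"roll": 0},
    {"xyz": [2.6,0.05,0],"roll": 0},
    {"xyz": [2.7,0.05,0],"roll": 0},
    {"xyz": [2.8,0.05,0],"roll": 0},
    {"xyz": [2.9,0.05,0],"roll": 0},
    {"xyz": [3.0,0.05,0],"roll": 0},
    {"xyz": [3.0,0.05,0],"roll": 0},
  ],
)

```text
clock: 10.15
tool_pos: [0.5332, 0.2476, 0.0989]
tcp_rot: [-0.166, 0.986, -0.0, -0.0]
ft_force: [-0.4, -0.0, -0.9]
gripper_width: 0.0149
finger_force: 0.0
```

Request:
send_rows(
  plan=[
    {"xyz": [-0.3,0,-3],"roll": 0},
    {"xyz": [-0.5,0,-6],"roll": 0},
    {"xyz": [-0.5,-5,-10],"roll": 0},
    {"xyz": [-0.5,-10,-10],"roll": 0},
    {"xyz": [-0.5,-15,-10],"roll": 0},
    {"xyz": [-0.5,-20,-10],"roll": 0},
    {"xyz": [-0.5,-25,-10],"roll": 0},
    {"xyz": [-0.5,-27,-10],"roll": 0},
    {"xyz": [-0.5,-27,-10],"roll": 0},
  ],
)

```text
clock: 11.05
tool_pos: [0.6275, -0.0131, 0.1989]
tcp_rot: [-0.161, 0.987, -0.002, 0.0]
ft_force: [-0.3, -0.8, -0.6]
gripper_width: 0.0149
finger_force: 0.0
```

```bash
python3 - <<'E'
from st import *
c=snap("top","pics/t6.png")[155:255,110:210]; b=snap("side","pics/sd6.png")[130:220,170:250]
cv2.imwrite("pics/c6.png",np.hstack([cv2.resize(c,None,fx=4,fy=4,interpolation=cv2.INTER_CUBIC),cv2.resize(b,(400,400),interpolation=cv2.INTER_CUBIC)]))
print(tool())
for n,c in dict(L=(-22,42),S=(-22,-42),ear0=(-6,-10.3)).items(): print(n,(proj("top",[*W(c),.025])-[110,155]+.4)*4)
E
```

```text
(array([ 0.62640217, -0.00649684,  0.19870247]), array([[-9.45456572e-01, -3.25747987e-01, -3.44422505e-04],
       [-3.25748090e-01,  9.45456551e-01,  3.02789307e-04],
       [ 2.27003506e-04,  3.98469114e-04, -9.99999895e-01]]))
L [155.24606871 211.24943985]
S [251.0002147  152.88826579]
ear0 [204.00037118 156.86837167]
```

View pics/c6.png

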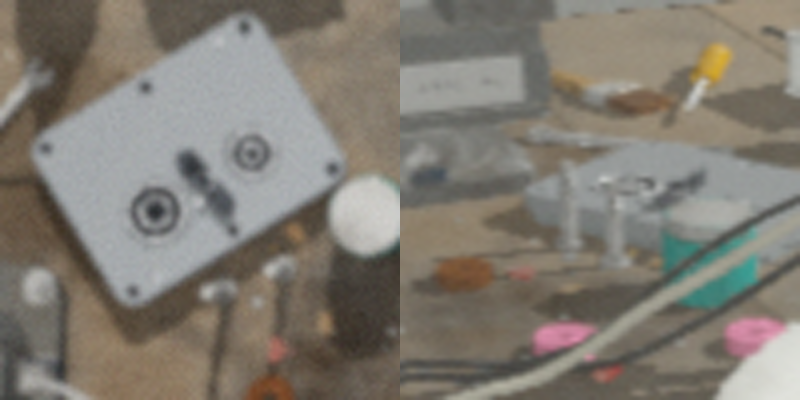

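Both bearings are home: their centres are at crop (155,211) and (251,153), exactly on the predicted seat centres, and their cast shadows are gone. Next is the keeper, pushed by a shut fingertip moving on an arc round the pivot and turning with it.

```bash
cat > keep.py <<'E'
from st import *
piv=W((-22,-2.5))
def pose(th,gap): 
    a=yaw+th; r=np.array([[np.cos(a),-np.sin(a)],[np.sin(a),np.cos(a)]])
    return piv+r@np.array([.017,-.0203-gap]), np.degrees(a)+90
E
python3 - <<'E'
from keep import *
o=monitor.get_obs();p,M=tool(); x,ang=pose(-.05,.010)
cur=np.degrees(np.arctan2(M[1,0],M[0,0])); print(p,cur,"shift",to(p,M,x),"roll",(cur-ang+180)%360-180,o["joint_positions"].round(2))
E
```

```text
[ 0.62640217 -0.00649684  0.19870247] -160.98909551988552 shift [1.740e+00 2.825e+01 1.000e-02] roll 79.13115546404208 [-0.05  0.55  0.    1.74 -0.    0.85  1.86]
```

Request:
send_rows(
  plan=[
    {"xyz": [0.2,3,0],"roll": 8},
    {"xyz": [0.4,6,0],"roll": 16},
    {"xyz": [0.6,9,0],"roll": 24},
    {"xyz": [0.8,12,0],"roll": 32},
    {"xyz": [1.0,15,0],"roll": 40},
    {"xyz": [1.2,18,0],"roll": 48},
    {"xyz": [1.4,21,0],"roll": 56},
    {"xyz": [1.5,24,0],"roll": 64},
    {"xyz": [1.6,26.5,0],"roll": 72},
    {"xyz": [1.7,28.2,0],"roll": 79},
    {"xyz": [1.7,28.2,0],"roll": 79},
    {"xyz": [1.7,28.2,0],"roll": 79},
    {"xyz": [1.7,28.2,0],"roll": 79},
  ],
  grip=1,
)

```text
clock: 12.45
tool_pos: [0.5182, 0.2543, 0.1989]
tcp_rot: [0.499, 0.867, -0.0, 0.0]
ft_force: [-0.3, -0.6, 0.1]
gripper_width: 0.0002
finger_force: 0.0
```

```bash
python3 - <<'E'
from keep import *
o=monitor.get_obs();p,M=tool(); x,ang=pose(-.05,.010)
cur=np.degrees(np.arctan2(M[1,0],M[0,0])); print(p,cur,"shift",to(p,M,x),"roll",(cur-ang+180)%360-180,o["gripper_width"])
E
```

```text
[0.51819685 0.25427304 0.19894222] 120.19590683174853 shift [ 0.07  0.01 -0.  ] roll 0.31615781567609247 0.000155103227703081
```

Good. I'll lower to TCP z ≈ 0.103, which puts the tip about 6 mm above the face.

Request:
send_rows(
  plan=[
    {"xyz": [0,0,3],"roll": 0},
    {"xyz": [0,0,6],"roll": 0},
    {"xyz": [0,0,8],"roll": 0},
    {"xyz": [0,0,9],"roll": 0},
    {"xyz": [0,0,9.6],"roll": 0},
    {"xyz": [0,0,9.6],"roll": 0},
    {"xyz": [0,0,9.6],"roll": 0},
  ],
)

```text
clock: 13.15
tool_pos: [0.5188, 0.255, 0.1038]
tcp_rot: [0.499, 0.866, 0.001, 0.0]
ft_force: [-0.7, -0.2, -0.2]
gripper_width: -0.0001
finger_force: 0.0
```

```bash
python3 - <<'E'
from keep import *
p,M=tool(); cur=np.degrees(np.arctan2(M[1,0],M[0,0])); print(p,cur,monitor.get_obs()["ft_force"])
for t in np.arange(0,1.58,.0825):
    g=max(0.008-.008*t/.16,-.0005); x,ang=pose(t,g); print(round(t,2),to(p,M,x)[:2],round((cur-ang+180)%360-180,1))
E
```

```text
[0.5187782  0.25504371 0.10378358] 120.10701994938077 [-0.70601072 -0.22876167 -0.17280671]
0.0 [0.32 0.06] -2.6
0.08 [0.89 0.23] -7.4
0.16 [1.46 0.31] -12.1
0.25 [1.66 0.43] -16.8
0.33 [1.85 0.54] -21.5
0.41 [2.04 0.63] -26.3
0.5 [2.24 0.71] -31.0
0.58 [2.45 0.77] -35.7
0.66 [2.66 0.81] -40.5
0.74 [2.88 0.83] -45.2
0.82 [3.09 0.84] -49.9
0.91 [3.31 0.83] -54.6
0.99 [3.52 0.8 ] -59.4
1.07 [3.73 0.76] -64.1
1.16 [3.94 0.69] -68.8
1.24 [4.14 0.61] -73.5
1.32 [4.33 0.52] -78.3
1.4 [4.51 0.4 ] -83.0
1.48 [4.69 0.28] -87.7
1.57 [4.85 0.14] -92.4
```

Request:
send_rows(
  plan=[
    {"xyz": [0.3,0.1,0],"roll": -2.6},
    {"xyz": [0.6,0.15,0],"roll": -5},
    {"xyz": [0.9,0.2,0],"roll": -7.4},
    {"xyz": [1.2,0.25,0],"roll": -10},
    {"xyz": [1.45,0.3,0],"roll": -12},
    {"xyz": [1.65,0.4,0],"roll": -17},
    {"xyz": [1.85,0.55,0],"roll": -21.5},
    {"xyz": [2.05,0.65,0],"roll": -26},
    {"xyz": [2.25,0.7,0],"roll": -31},
    {"xyz": [2.45,0.75,0],"roll": -36},
    {"xyz": [2.65,0.8,0],"roll": -40.5},
    {"xyz": [2.9,0.85,0],"roll": -45},
    {"xyz": [3.1,0.85,0],"roll": -50},
    {"xyz": [3.3,0.85,0],"roll": -54.5},
    {"xyz": [3.5,0.8,0],"roll": -59.5},
    {"xyz": [3.75,0.75,0],"roll": -64},
    {"xyz": [3.95,0.7,0],"roll": -69},
    {"xyz": [4.15,0.6,0],"roll": -73.5},
    {"xyz": [4.15,0.6,0],"roll": -73.5},
  ],
)

```text
clock: 15.05
tool_pos: [0.5033, 0.2942, 0.1034]
tcp_rot: [-0.119, 0.993, 0.0, 0.001]
ft_force: [2.5, 0.7, -1.3]
gripper_width: 0.0001
finger_force: 1.3
```

```bash
python3 - <<'E'
from keep import *
p,M=tool(); cur=np.degrees(np.arctan2(M[1,0],M[0,0])); print(p,cur,monitor.get_obs()["ft_force"])
for t in (1.24,1.32,1.4,1.48,1.57):
  for g in (0,-.003,-.006): x,ang=pose(t,g); print(t,g,to(p,M,x)[:2],round((cur-ang+180)%360-180,1))
E
```

```text
[0.50334079 0.29415782 0.10335259] -166.3336516781958 [ 2.52938677  0.67461437 -1.34307238]
1.24 0 [-0.04 -0.02] -0.1
1.24 -0.003 [ 0.26 -0.02] -0.1
1.24 -0.006 [ 0.56 -0.02] -0.1
1.32 0 [0.1  0.14] -4.7
1.32 -0.003 [0.4  0.11] -4.7
1.32 -0.006 [0.7  0.09] -4.7
1.4 0 [0.26 0.28] -9.3
1.4 -0.003 [0.56 0.23] -9.3
1.4 -0.006 [0.85 0.18] -9.3
1.48 0 [0.43 0.41] -13.9
1.48 -0.003 [0.72 0.34] -13.9
1.48 -0.006 [1.01 0.27] -13.9
1.57 0 [0.62 0.54] -19.0
1.57 -0.003 [0.91 0.45] -19.0
1.57 -0.006 [1.19 0.35] -19.0
```

Contact force is about 2.5 N, which matches the expected friction. Now I'll take it to the stop.

Request:
send_rows(
  plan=[
    {"xyz": [0.1,0.14,0],"roll": -4.7},
    {"xyz": [0.26,0.28,0],"roll": -9.3},
    {"xyz": [0.43,0.41,0],"roll": -14},
    {"xyz": [0.62,0.5,0],"roll": -19},
    {"xyz": [0.7,0.5,0],"roll": -19},
    {"xyz": [0.76,0.5,0],"roll": -19},
    {"xyz": [0.82,0.48,0],"roll": -19},
    {"xyz": [0.82,0.48,0],"roll": -19},
  ],
)

```text
clock: 15.85
tool_pos: [0.4962, 0.2977, 0.1036]
tcp_rot: [-0.28, 0.96, 0.001, 0.004]
ft_force: [7.7, 2.6, -6.0]
gripper_width: -0.0005
finger_force: 4.1
```

Request:
send_rows(
  plan=[
    {"xyz": [0.05,0,0],"roll": 0},
    {"xyz": [0.1,0,0],"roll": 0},
    {"xyz": [0.15,0,0],"roll": 0},
    {"xyz": [0.15,0,0],"roll": 0},
    {"xyz": [0.15,0,0],"roll": 0},
  ],
)

```text
clock: 16.35
tool_pos: [0.4959, 0.2977, 0.1039]
tcp_rot: [-0.28, 0.96, 0.001, 0.005]
ft_force: [10.1, 4.7, -8.6]
gripper_width: 0.0
finger_force: 5.6
```

```bash
python3 - <<'E'
from keep import *
p,M=tool(); print(p,monitor.get_obs()["ft_force"]); x,a=pose(1.57,0); print(to(p,M,x),a,np.degrees(np.arctan2(M[1,0],M[0,0]))+360)
E
```

```text
[0.49591015 0.29765318 0.10386437] [10.08640922  4.66581719 -8.5780058 ]
[-0.02  0.02  0.  ] 212.69891182726582 212.491139103093
```

The tool stopped at the predicted closed pose while the force rose to about 11 N, so the keeper is on its stop. I'll back off, lift clear and check.

Request:
send_rows(
  plan=[
    {"xyz": [-0.5,0,0],"roll": 0},
    {"xyz": [-1.5,0,0],"roll": 0},
    {"xyz": [-2,0,-3],"roll": 0},
    {"xyz": [-2,0,-7],"roll": 0},
    {"xyz": [-2,-5,-10],"roll": 0},
    {"xyz": [-2,-10,-10],"roll": 0},
    {"xyz": [-2,-15,-10],"roll": 0},
    {"xyz": [-2,-20,-10],"roll": 0},
    {"xyz": [-2,-25,-10],"roll": 0},
    {"xyz": [-2,-30,-10],"roll": 0},
    {"xyz": [-2,-30,-10],"roll": 0},
    {"xyz": [-2,-30,-10],"roll": 0},
  ],
)

```text
clock: 17.55
tool_pos: [0.6711, 0.0514, 0.2023]
tcp_rot: [-0.278, 0.96, -0.0, -0.001]
ft_force: [-0.5, 0.5, 0.3]
gripper_width: 0.0002
finger_force: 0.0
```

```bash
python3 - <<'E'
from st import *
c=snap("top","pics/t7.png")[155:255,110:210]; b=snap("side","pics/sd7.png")[130:220,170:250]
cv2.imwrite("pics/c7.png",np.hstack([cv2.resize(c,None,fx=4,fy=4,interpolation=cv2.INTER_CUBIC),cv2.resize(b,(400,400),interpolation=cv2.INTER_CUBIC)]))
E
```

```text
(no output)
```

View pics/c7.png

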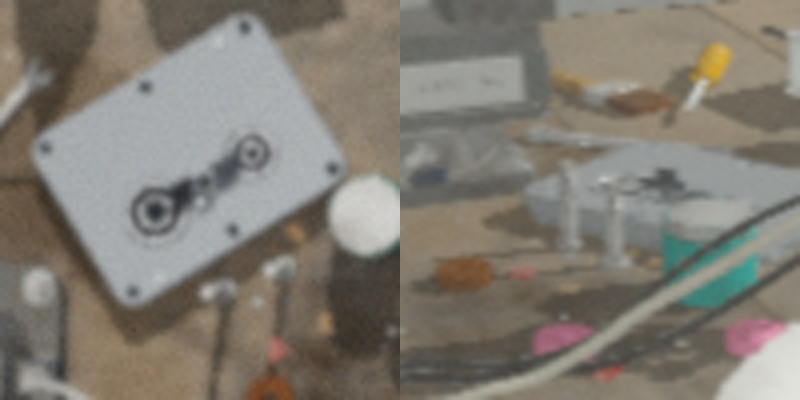

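The keeper now lies along the line between the seats, from crop (180,195) to (235,168), over both bearing rims. The bearings are still at (155,211) and (252,153), and nothing else has moved.

```bash
python3 -c "
from bench import order; print(order.sign_off())"
```

```text
the job is handed in; nothing more can be done
None
```

Both bearings were pushed home into their own seats, the keeper was turned to its stop over both of them, and the job was handed in at about 17.6 s of the 59 s allowed; the hand-in returned no verdict.

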